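# Stock the can capacitors on the shelf row in order of height

## Robot

A 7-joint arm with a two-finger parallel gripper is mounted at the origin on the work surface. World frame = base frame: x ahead of the robot, y to its left, z up, the work surface at z = 0. Lengths are in mm, angles in rad, forces in N, time in s.
With the tool pointing down it reaches from about 400 to 850 mm from the base axis. Payload 6.9 kg.
Tool frame: the origin (TCP) lies on the centre line of the jaws, within the pads' length; the fingertips stand 8 mm ahead of it and the grasp point (between the pads) lies 11 mm behind it; z points along the fingers, y is the line along which they close (so a half turn about z gives the same grasp; the last joint's range is limited). The gripper opens to 85 mm and grips with 20 to 120 N. Pads are 22 mm wide; open, the fingers measure 114 mm over their backs; the gripper's body (76 mm by 85 mm) begins 54 mm behind the grasp point. The pads swing forward as they close: fully open they stand 13 mm farther back than shut.
Start: joints at [-1.244, 0.507, -0.238, 1.5, 0.126, 1.149, -0.155], TCP at [137.511, 609.674, 239.275] pointing down, gripper open.
Joint ranges: [-3.08, 3.08], [-0.24, 2.05], [-1.43, 1.35], [0, 2.5], [-1.52, 4.66], [0.17, 1.96], [-2.89, 2.89]. Speed limits (rad/s): [2.39, 2.39, 3.14, 3.14, 3.14, 3.14, 3.14].

## Interface

Orientations are given as a 3x3 rotation matrix whose columns are the frame's x, y, z axes.
In Python, from bench import r gives the robot as it stands. The module is installed in compiled form; this text tells all that it offers.
- The arm moves only by the tool move_arm, never from a script. Its argument "moves" is a list that holds one entry, the list of rows, each a list of 7 numbers: the turn, a rotation vector about the tool's x, y, z in units of 6 degrees (1.0 is 6 degrees), then the shift along the tool's x, y, z in units of 40 mm (1.0 is 40 mm), then the closure, from 0 (fully open) to 1 (shut). A call has 1 to 20 rows; each row shifts and turns the commanded pose from where the row before left it, along the tool's axes as they then stand; what a row does not reach is not made up. A row lasts 1/12 s, in which the tool goes at most 41.7 mm and 7.16 degrees, less where a joint would pass 70% of its speed; a pose out of reach is approached as far as the arm can. A call is refused whole if a number of a shift passes 1 or a number of a turn 1, either way. A call with a gripper value outside its range is refused whole. The fingers move at their own pace and stop on an object; "force" is the grip in N (left out, the last holds). Time passes only in rows, so rows that do not move let the fingers close. It gives the time, the measured TCP pose, the force, the opening and the grip force at its end, in the units of the state.
- r.read_state(): the state, without advancing time (a new reading comes with each control period).
- r.capture(name): name is "scene" or "top" or "wrist"; returns a dict with "image" (480x640x3 uint8, red, green, blue), "camera_matrix" (3x3 intrinsics, pixels), "extrinsics" (4x4, takes a point from camera to world coordinates). Camera axes: x right, y down, z forward; pixel columns grow to the right and rows downward; lengths in mm; the calibration is good to about 2 mm. A picture is of the moment at which its call begins. There is no depth.
- r.hand_in(): hands the job in; it is judged then, once.
The state is a dict: "time_s": time; "joint_pos": joint angles; "qvel": joint speeds; "joint_efforts": joint torques, N m; "eef_pos": TCP position; "ee_rot": TCP orientation; "force": force on the tool from outside, world axes, zero at the start; "moment": the same for the moment, N m; "finger_gap": opening from 0.0 (shut) to 1.0 (fully open); "finger_force": force on a finger pad.
Only numpy, scipy, OpenCV 4.12 (cv2) and the standard library are available. Lean on these libraries where they do the work, as an engineer would, in place of code of your own. Each camera call takes 0.05 s, during which the arm holds its last target. There are 200 camera calls.

## Task

Put the four loose can capacitors (blue, orange, black and green) away on the shelf row, one standing upright on the middle of each empty mark, so that the whole row steps down in height from the tall grey capacitor already at one end to the short red one at the other. Set each one down without dropping it, knock none over, and leave the grey and the red one where they stand.

Things in the scene. Friction and masses are not known exactly. Their poses are not given: they have to be found in the camera images.
- cap_blue: can capacitor with blue sleeve, a plain upright cylinder 42 mm in diameter and 112 mm tall, about 0.21 kg; one of the four to be put away, standing loose on the bench among other parts. Origin: centre of its flat underside, z up its axis. Two screw terminals add 4 mm above that height. Grip it anywhere on its round side.
- cap_orange: can capacitor with orange sleeve, a plain upright cylinder 52 mm in diameter and 96 mm tall, about 0.27 kg; one of the four to be put away, standing loose on the bench among other parts. Origin: centre of its flat underside, z up its axis. Two screw terminals add 4 mm above that height. Grip it anywhere on its round side.
- cap_black: can capacitor with black sleeve, a plain upright cylinder 46 mm in diameter and 80 mm tall, about 0.18 kg; one of the four to be put away, standing loose on the bench among other parts. Origin: centre of its flat underside, z up its axis. Two screw terminals add 4 mm above that height. Grip it anywhere on its round side.
- cap_green: can capacitor with green sleeve, a plain upright cylinder 52 mm in diameter and 64 mm tall, about 0.18 kg; one of the four to be put away, standing loose on the bench among other parts. Origin: centre of its flat underside, z up its axis. Two screw terminals add 4 mm above that height. Grip it anywhere on its round side.
- cap_grey: can capacitor with grey sleeve, a plain upright cylinder 64 mm in diameter and 130 mm tall, about 0.55 kg; the tallest and already in its place, loose, at one end of the shelf row (which end differs from start to start). Origin: centre of its flat underside, z up its axis. Two screw terminals add 4 mm above that height. Grip it anywhere on its round side.
- cap_red: can capacitor with red sleeve, a plain upright cylinder 36 mm in diameter and 50 mm tall, about 0.07 kg; the shortest and already in its place, loose, at the other end of the shelf row. Origin: centre of its flat underside, z up its axis. Two screw terminals add 4 mm above that height. Grip it anywhere on its round side.
- mark_p: empty mark on the shelf row: flat black rubber disc, 66 mm across, on a beige steel board 22 mm high, 110 mm deep, 550 mm long, with a 13 mm lip along its far edge and ends. Six discs stand in line 84 mm apart; grey and red stand on the outermost. Origin: disc centre on the board top; y along the row, x to the far edge, z up. Along +y come p, q, r, s; this is the first.
- mark_q: empty mark on the shelf row: flat black rubber disc, 66 mm across, on a beige steel board 22 mm high, 110 mm deep, 550 mm long, with a 13 mm lip along its far edge and ends. Six discs stand in line 84 mm apart; grey and red stand on the outermost. Origin: disc centre on the board top; y along the row, x to the far edge, z up. Along +y come p, q, r, s; this is the second.
- mark_r: empty mark on the shelf row: flat black rubber disc, 66 mm across, on a beige steel board 22 mm high, 110 mm deep, 550 mm long, with a 13 mm lip along its far edge and ends. Six discs stand in line 84 mm apart; grey and red stand on the outermost. Origin: disc centre on the board top; y along the row, x to the far edge, z up. Along +y come p, q, r, s; this is the third.
- mark_s: empty mark on the shelf row: flat black rubber disc, 66 mm across, on a beige steel board 22 mm high, 110 mm deep, 550 mm long, with a 13 mm lip along its far edge and ends. Six discs stand in line 84 mm apart; grey and red stand on the outermost. Origin: disc centre on the board top; y along the row, x to the far edge, z up. Along +y come p, q, r, s; this is the last.
There are look-alikes about, which are no part of the job. Leave any yellow look-alike of the cap_blue alone.

How it is judged:
By the outcome, as a careful person would: the job done as asked, in the order asked, and still so for the second after the job is handed in, with the robot touching nothing.
It also fails if it takes over 109 s, if anything falls off the work surface, if the arm or the gripper's body presses on something with over 40 N, if the wrist force passes 120 N, or if a joint passes its speed limit or range.

## Working session

There is one attempt and no reset: what is moved stays moved. The work goes in short steps, Python scripts to look and compute and a tool call to move; the robot and the scene stay as the last step left them, time stands still between calls to the robot, and variables do not carry over. Pictures are saved under pics/ and viewed, at most 14 in all, crops included, and the job is handed in when it is done.

Besides the shell and the picture viewer there is one more tool, called after ">>>" by a JSON object that holds its "api" and its "payload". move_arm: Moves the arm, as the interface text tells. Its arguments: {"type":"object","properties":{"moves":{"type":"array"},"force":{"type":"number"}},"required":["moves"]}

```bash
mkdir -p pics
python3 - <<'E'
from bench import r
import cv2,numpy as np
for n in ["scene","top"]:
    c=r.capture(n); cv2.imwrite(f"pics/{n}0.png",c["image"][:,:,::-1]); print(n,c["camera_matrix"].round(1).tolist(),c["extrinsics"].round(3).tolist())
s=r.read_state();print(s["eef_pos"],s["ee_rot"],s["time_s"])
E
```

```text
scene [[613.5, 0.0, 318.2], [0.0, 613.5, 237.0], [0.0, 0.0, 1.0]] [[-0.694, 0.452, -0.56, 1151.026], [0.72, 0.44, -0.537, 669.384], [0.003, -0.776, -0.631, 781.086], [0.0, 0.0, 0.0, 1.0]]
top [[520.8, 0.0, 316.8], [0.0, 520.8, 232.8], [0.0, 0.0, 1.0]] [[-0.019, -0.997, 0.069, 437.547], [-1.0, 0.019, -0.001, 53.71], [-0.0, -0.069, -0.998, 1112.462], [0.0, 0.0, 0.0, 1.0]]
[137.50063185 609.24837076 238.50187967] [[-9.75498777e-01  2.20004633e-01 -3.12964889e-04]
 [ 2.20004852e-01  9.75497499e-01 -1.57921147e-03]
 [-4.21373743e-05 -1.60937265e-03 -9.99998704e-01]] 0.1
```

View pics/scene0.png

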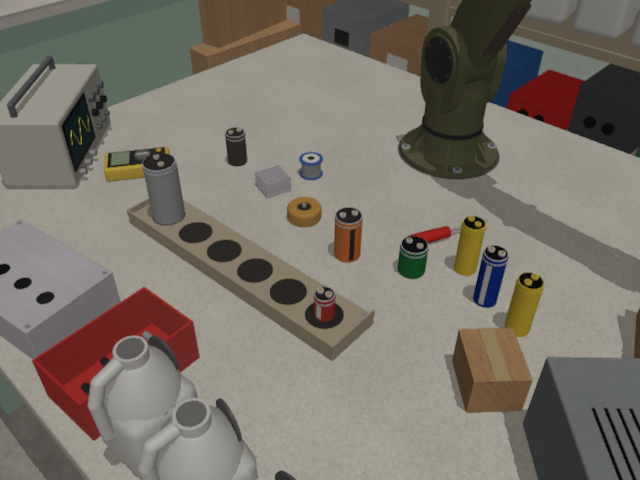

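View pics/top0.png

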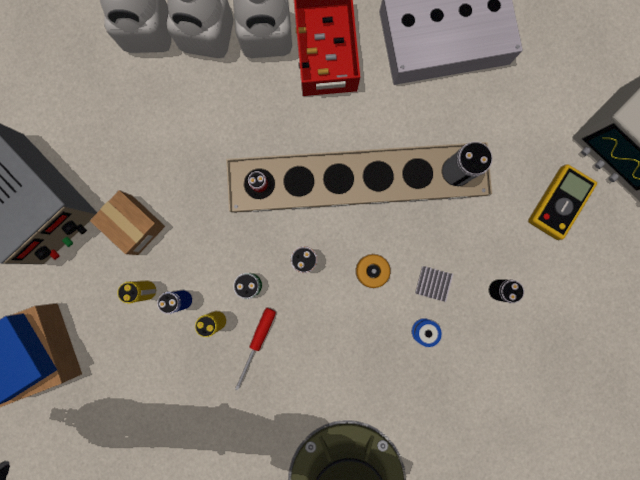

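Grey is at the right (−y) end of the row and red at the left in the top view. So p=blue, q=orange, r=black, s=green. Next I'll enlarge the tops of the caps.

```bash
cat > h.py <<'E'
import numpy as np,cv2
K=np.array([[520.8,0,316.8],[0,520.8,232.8],[0,0,1]])
from bench import r
def px(c,u,v,z):
    K,E=c["camera_matrix"],c["extrinsics"]
    d=E[:3,:3]@np.linalg.solve(K,[u,v,1]); o=E[:3,3]
    return o+d*(z-o[2])/d[2]
E
python3 - <<'E'
from h import *
c=r.capture("top");im=c["image"][:,:,::-1].copy()
t=[]
for u,v in [(174,300),(304,259),(506,290),(248,285)]:
    t.append(cv2.resize(im[v-25:v+25,u-30:u+30],None,fx=6.6,fy=6,interpolation=cv2.INTER_CUBIC))
cv2.imwrite("pics/crop.png",np.vstack([np.hstack(t[:2]),np.hstack(t[2:])]))
g=im.max(2)
n,l,s,ce=cv2.connectedComponentsWithStats((g<60).astype(np.uint8))
for i in range(1,n):
    if 100<s[i,4]<3000 and 130<ce[i][1]<340: print(s[i],ce[i].round(1),px(c,*ce[i],22).round(1))
E
```

```text
[ 582  123   58   68 1908] [616.6 151.9] [ 672.6 -586.5   22. ]
[461 143  30  30 635] [475.3 157.7] [ 665.8 -286.3   22. ]
[442 154  33  32 501] [454.5 172.9] [ 634.  -241.1   22. ]
[403 159  30  30 705] [417.4 173.2] [ 634.8 -162.6   22. ]
[363 161  31  30 704] [377.9 175.8] [630.9 -78.8  22. ]
[324 164  30  30 709] [338.3 178.5] [626.8   5.   22. ]
[284 167  30  29 702] [298.6 181. ] [622.9  89.   22. ]
[244 169  31  30 420] [260.6 185.7] [614.4 169.3  22. ]
[539 169  55  65 940] [562.2 206.1] [ 559.2 -465.3   22. ]
[124 193  37  32 122] [141.8 207.8] [572.  420.1  22. ]
[293 249  22  22 312] [303.6 259.4] [457.1  81.3  22. ]
[367 265  13  13 113] [373.  270.6] [431.1 -63.3  22. ]
[235 275  22  22 298] [245.8 285.6] [404.9 202.6  22. ]
[489 280  18  22 230] [496.5 289.3] [ 387.5 -319.5   22. ]
[503 282  20  20 233] [512.5 291.3] [ 382.8 -352.6   22. ]
[119 284  18  18 169] [128.1 292.2] [395.8 447.8  22. ]
[174 291  18  20 197] [184.2 299. ] [379.7 331.   22. ]
[159 294  18  18 166] [167.7 302.6] [372.7 365.3  22. ]
[197 317  18  19 173] [205.5 325.7] [323.6 286.9  22. ]
```

View pics/crop.png

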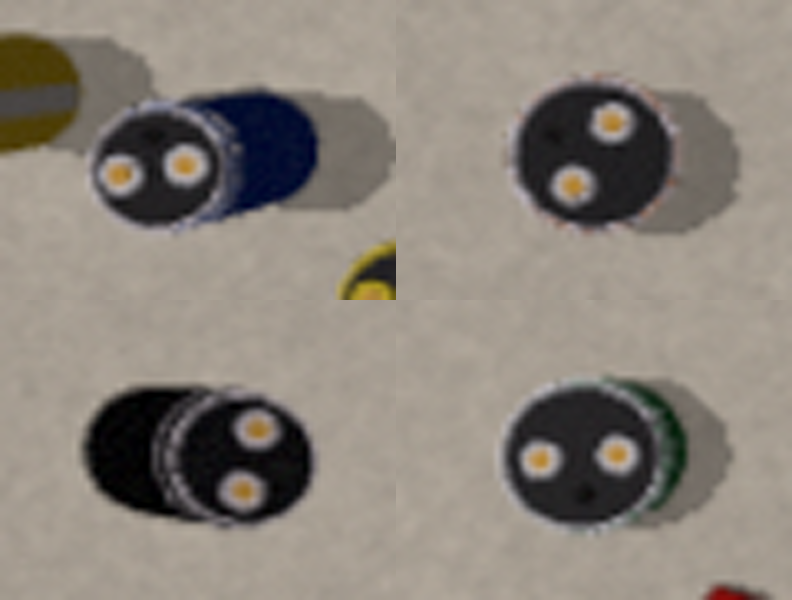

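```bash
python3 - <<'E'
from h import *
c=r.capture("top")
P=lambda n,u,v,z:print(n,px(c,u,v,z).round(1))
P("blue top",167.9,302.6,112);P("blue base",182.3,299.8,0)
P("or top",303.8,259.5,96)
P("black top",512.3,291.3,80);P("black base",499.3,290.3,0)
P("green top",246,285.7,64)
P("y1",128.1,292.2,112);P("y2",205.5,325.7,112)
P("grey",475.3,157.7,152); P("red",257.5,181,72)
E
python3 - <<'E'
import sys; sys.path.insert(0,'.')
from h import *
# scene picture crop to cross-check
c=r.capture("scene");E=c["extrinsics"];im=c["image"][:,:,::-1]
cv2.imwrite("pics/sc2.png",cv2.resize(im[190:340,330:550],None,fx=3.6,fy=3.6,interpolation=cv2.INTER_CUBIC))
E
```

```text
blue top [378.1 339.2 112. ]
blue base [376.8 340.6   0. ]
or top [455.7  78.9  96. ]
black top [ 385.7 -330.7   80. ]
black base [ 384.3 -332.9    0. ]
green top [406.  196.4  64. ]
y1 [399.3 415.3 112. ]
y2 [333.1 267.6 112. ]
grey [ 638.6 -245.8  152. ]
red [615.9 170.2  72. ]
```

>>> {"api": "move_arm", "payload": {"moves": [[[0, 0, 0.957, 0, 0, 0, 0], [0, 0, 0.957, 0, 0, 0, 0], [0, 0, 0.957, 0, 0, 0, 0], [0, 0, 0.957, 0, 0, 0, 0], [0, 0, 0.957, 0, 0, 0, 0], [0, 0, 0.957, 0, 0, 0, 0], [0, 0, 0.957, 0, 0, 0, 0], [0, 0, 0.957, 0, 0, 0, 0], [0, 0, 0.957, 0, 0, 0, 0], [0, 0, 0.957, 0, 0, 0, 0], [0, 0, 0.957, 0, 0, 0, 0], [0, 0, 0.957, 0, 0, 0, 0], [0, 0, 0.957, 0, 0, 0, 0], [0, 0, 0, 0, 0, 0, 0], [0, 0, 0, 0, 0, 0, 0]]], "force": 40}}

```text
time_s: 1.5
eef_pos: [137.3, 609.7, 239.2]
ee_rot: [[-0.049, 0.999, 0.0], [0.999, 0.049, -0.0], [-0.0, 0.0, -1.0]]
force: [0.2, -0.8, -0.1]
finger_gap: 1.0
finger_force: 0.0
```

```bash
cat > go.py <<'E'
import sys
from h import *
t=np.array(list(map(float,sys.argv[1:4])))
s=r.read_state();R=s["ee_rot"]
T=np.array([[-.047,.999,0],[.999,.047,0],[0,0,-1]]).T
rv=cv2.Rodrigues(R.T@T)[0].ravel()/np.radians(6)
print("shift",(R.T@(t-s["eef_pos"])/40).round(3),"turn",rv.round(3),"pos",s["eef_pos"].round(1),"F",s["force"].round(1),"gap",round(s["finger_gap"],3),"t",s["time_s"],"q",s["joint_pos"].round(2))
E
python3 go.py 377.5 340 200
```

```text
shift [-7.03   5.664  0.982] turn [0.001 0.003 0.024] pos [137.3 609.7 239.2] F [ 0.2 -0.8 -0.1] gap 1.0 t 1.5 q [-1.45  0.5   0.1   1.5  -0.05  1.14 -1.29]
```

>>> {"api": "move_arm", "payload": {"moves": [[[0, 0, 0, -0.5, 0.405, 0.07, 0], [0, 0, 0, -0.5, 0.405, 0.07, 0], [0, 0, 0, -0.5, 0.405, 0.07, 0], [0, 0, 0, -0.5, 0.405, 0.07, 0], [0, 0, 0, -0.5, 0.405, 0.07, 0], [0, 0, 0, -0.5, 0.405, 0.07, 0], [0, 0, 0, -0.5, 0.405, 0.07, 0], [0, 0, 0, -0.5, 0.405, 0.07, 0], [0, 0, 0, -0.5, 0.405, 0.07, 0], [0, 0, 0, -0.5, 0.405, 0.07, 0], [0, 0, 0, -0.5, 0.405, 0.07, 0], [0, 0, 0, -0.5, 0.405, 0.07, 0], [0, 0, 0, -0.5, 0.405, 0.07, 0], [0, 0, 0, -0.5, 0.405, 0.07, 0], [0, 0, 0, 0, 0, 0, 0], [0, 0, 0, 0, 0, 0, 0], [0, 0, 0, 0, 0, 0, 0]]]}}

```text
time_s: 2.92
eef_pos: [376.7, 340.9, 200.1]
ee_rot: [[-0.048, 0.999, -0.0], [0.999, 0.048, 0.001], [0.001, -0.0, -1.0]]
force: [-0.8, 0.2, 0.0]
finger_gap: 0.999
finger_force: 0.0
```

```bash
python3 go.py 377.5 340 74
python3 - <<'E'
from h import *
c=r.capture("wrist");cv2.imwrite("pics/w1.png",c["image"][:,:,::-1])
c=r.capture("wrist");K,E=c["camera_matrix"],c["extrinsics"]
for p in [(377.5,340,112)]:
    q=np.linalg.inv(E)@np.r_[p,1];print((K@q[:3]/q[2]).round(1), (K@q[:3]).round(0))
E
```

```text
shift [-0.026  0.021  3.153] turn [-0.003 -0.005  0.011] pos [376.7 340.9 200.1] F [-0.8  0.2  0. ] gap 0.999 t 2.9167 q [-0.9   0.37  0.16  1.87 -0.07  0.91 -0.66]
[329.6 250.4   1. ] [77028. 58528.   234.]
```

View pics/w1.png

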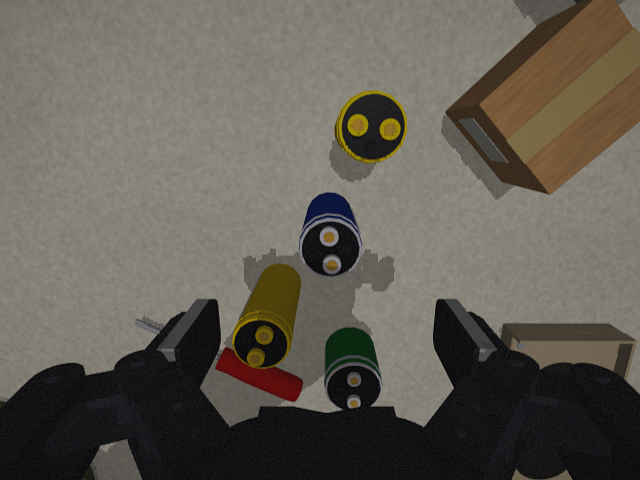

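The wrist view shows the blue top at about (330,248) and I predicted (330,250), so the estimate holds. Descending.

>>> {"api": "move_arm", "payload": {"moves": [[[0, 0, 0, -0.026, 0.02, 0.45, 0], [0, 0, 0, 0, 0, 0.45, 0], [0, 0, 0, 0, 0, 0.45, 0], [0, 0, 0, 0, 0, 0.45, 0], [0, 0, 0, 0, 0, 0.45, 0], [0, 0, 0, 0, 0, 0.45, 0], [0, 0, 0, 0, 0, 0.3, 0], [0, 0, 0, 0, 0, 0.15, 0], [0, 0, 0, 0, 0, 0, 0], [0, 0, 0, 0, 0, 0, 0]]]}}

```text
time_s: 3.85
eef_pos: [377.6, 340.0, 74.3]
ee_rot: [[-0.047, 0.999, -0.0], [0.999, 0.047, 0.0], [0.0, -0.0, -1.0]]
force: [0.4, 0.1, 0.1]
finger_gap: 0.999
finger_force: 0.0
```

>>> {"api": "move_arm", "payload": {"moves": [[[0, 0, 0, 0, 0, 0, 0.15], [0, 0, 0, 0, 0, 0, 0.3], [0, 0, 0, 0, 0, 0, 0.4], [0, 0, 0, 0, 0, 0, 0.5], [0, 0, 0, 0, 0, 0, 0.6], [0, 0, 0, 0, 0, 0, 0.8], [0, 0, 0, 0, 0, 0, 1], [0, 0, 0, 0, 0, 0, 1], [0, 0, 0, 0, 0, 0, 1], [0, 0, 0, 0, 0, 0, 1], [0, 0, 0, 0, 0, 0, 1], [0, 0, 0, 0, 0, 0, 1]]], "force": 40}}

```text
time_s: 4.85
eef_pos: [378.3, 339.7, 74.7]
ee_rot: [[-0.046, 0.999, 0.001], [0.999, 0.046, 0.001], [0.001, 0.001, -1.0]]
force: [-0.6, -1.6, 6.0]
finger_gap: 0.482
finger_force: 39.7
```

>>> {"api": "move_arm", "payload": {"moves": [[[0, 0, 0, 0, 0, -0.1, 1], [0, 0, 0, 0, 0, -0.25, 1], [0, 0, 0, 0, 0, -0.4, 1], [0, 0, 0, 0, 0, -0.5, 1], [0, 0, 0, 0, 0, -0.5, 1], [0, 0, 0, 0, 0, -0.5, 1], [0, 0, 0, 0, 0, -0.5, 1], [0, 0, 0, 0, 0, -0.4, 1], [0, 0, 0, 0, 0, -0.2, 1], [0, 0, 0, 0, 0, 0, 1], [0, 0, 0, 0, 0, 0, 1]]]}}

```text
time_s: 5.77
eef_pos: [377.6, 339.3, 208.0]
ee_rot: [[-0.046, 0.999, -0.0], [0.999, 0.046, 0.0], [0.0, -0.0, -1.0]]
force: [0.1, 0.5, -1.5]
finger_gap: 0.484
finger_force: 40.7
```

```bash
python3 go.py 634.8 -162.6 200
```

```text
shift [-12.832   5.843   0.199] turn [-0.    -0.001 -0.007] pos [377.6 339.3 208. ] F [ 0.1  0.5 -1.5] gap 0.484 t 5.7667 q [-0.9   0.36  0.16  1.86 -0.07  0.93 -0.66]
```

>>> {"api": "move_arm", "payload": {"moves": [[[0, 0, 0, -0.41, 0.18, 0, 1], [0, 0, 0, -0.8, 0.365, 0, 1], [0, 0, 0, -0.8, 0.365, 0, 1], [0, 0, 0, -0.8, 0.365, 0, 1], [0, 0, 0, -0.8, 0.365, 0, 1], [0, 0, 0, -0.8, 0.365, 0, 1], [0, 0, 0, -0.8, 0.365, 0, 1], [0, 0, 0, -0.8, 0.365, 0, 1], [0, 0, 0, -0.8, 0.365, 0, 1], [0, 0, 0, -0.8, 0.365, 0, 1], [0, 0, 0, -0.8, 0.365, 0, 1], [0, 0, 0, -0.8, 0.365, 0, 1], [0, 0, 0, -0.8, 0.365, 0, 1], [0, 0, 0, -0.8, 0.365, 0, 1], [0, 0, 0, -0.8, 0.365, 0, 1], [0, 0, 0, -0.8, 0.365, 0, 1], [0, 0, 0, -0.41, 0.18, 0, 1], [0, 0, 0, 0, 0, 0, 1], [0, 0, 0, 0, 0, 0, 1], [0, 0, 0, 0, 0, 0, 1]]]}}

```text
time_s: 7.43
eef_pos: [633.9, -160.9, 206.5]
ee_rot: [[-0.047, 0.999, -0.003], [0.999, 0.047, 0.002], [0.002, -0.003, -1.0]]
force: [0.2, 0.5, -2.3]
finger_gap: 0.484
finger_force: 40.8
```

```bash
python3 go.py 634.8 -162.6 97
python3 - <<'E'
from h import *
c=r.capture("wrist");cv2.imwrite("pics/w2.png",c["image"][:,:,::-1])
E
```

```text
shift [-0.049  0.027  2.738] turn [-0.025 -0.016 -0.003] pos [ 633.9 -160.9  206.5] F [ 0.2  0.5 -2.3] gap 0.484 t 7.4333 q [ 0.07  0.59  0.25  1.47 -0.15  1.11  0.39]
```

View pics/w2.png

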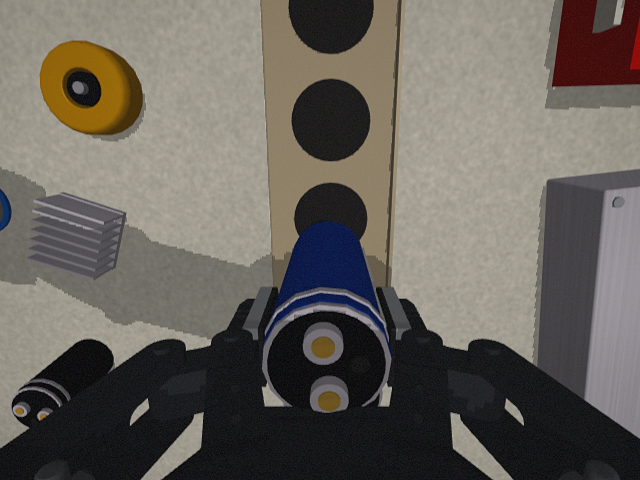

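The blue cap is held upright and mark p lies directly below it. Lowering.

>>> {"api": "move_arm", "payload": {"moves": [[[0, 0, 0, 0, 0, 0.2, 1], [0, 0, 0, 0, 0, 0.4, 1], [0, 0, 0, 0, 0, 0.45, 1], [0, 0, 0, 0, 0, 0.45, 1], [0, 0, 0, 0, 0, 0.4, 1], [0, 0, 0, 0, 0, 0.3, 1], [0, 0, 0, 0, 0, 0.2, 1], [0, 0, 0, 0, 0, 0.15, 1], [0, 0, 0, 0, 0, 0.05, 1], [0, 0, 0, 0, 0, 0, 1], [0, 0, 0, 0, 0, 0, 1], [0, 0, 0, 0, 0, 0, 1], [0, 0, 0, 0, 0, 0, 1]]]}}

```text
time_s: 8.57
eef_pos: [635.0, -162.3, 104.9]
ee_rot: [[-0.046, 0.999, 0.001], [0.999, 0.046, -0.0], [-0.0, 0.001, -1.0]]
force: [-0.1, 1.0, -1.7]
finger_gap: 0.481
finger_force: 40.8
```

```bash
python3 go.py 634.8 -162.6 97
```

```text
shift [-0.008 -0.006  0.196] turn [ 0.011  0.003 -0.009] pos [ 635.  -162.3  104.9] F [-0.1  1.  -1.7] gap 0.481 t 8.5667 q [ 0.08  0.68  0.22  1.59 -0.18  0.89  0.42]
```

>>> {"api": "move_arm", "payload": {"moves": [[[0, 0, 0, 0, 0, 0.05, 1], [0, 0, 0, 0, 0, 0.05, 1], [0, 0, 0, 0, 0, 0.04, 1], [0, 0, 0, 0, 0, 0.02, 1], [0, 0, 0, 0, 0, 0, 1], [0, 0, 0, 0, 0, 0, 1]]]}}

```text
time_s: 9.07
eef_pos: [634.6, -162.1, 97.6]
ee_rot: [[-0.046, 0.999, -0.0], [0.999, 0.046, 0.0], [0.0, -0.0, -1.0]]
force: [0.2, -0.6, -1.7]
finger_gap: 0.479
finger_force: 40.8
```

>>> {"api": "move_arm", "payload": {"moves": [[[0, 0, 0, 0, 0, 0.03, 1], [0, 0, 0, 0, 0, 0, 1], [0, 0, 0, 0, 0, 0, 1], [0, 0, 0, 0, 0, 0, 1]]]}}

```text
time_s: 9.4
eef_pos: [634.9, -162.1, 96.9]
ee_rot: [[-0.046, 0.999, 0.001], [0.999, 0.046, -0.0], [-0.0, 0.001, -1.0]]
force: [-0.4, 0.9, 1.2]
finger_gap: 0.486
finger_force: 41.0
```

>>> {"api": "move_arm", "payload": {"moves": [[[0, 0, 0, 0, 0, 0.01, 0.5], [0, 0, 0, 0, 0, 0, 0.45], [0, 0, 0, 0, 0, 0, 0.35], [0, 0, 0, 0, 0, 0, 0.2], [0, 0, 0, 0, 0, 0, 0], [0, 0, 0, 0, 0, 0, 0], [0, 0, 0, 0, 0, 0, 0], [0, 0, 0, 0, 0, 0, 0], [0, 0, 0, 0, 0, -0.2, 0], [0, 0, 0, 0, 0, -0.4, 0], [0, 0, 0, 0, 0, -0.5, 0], [0, 0, 0, 0, 0, -0.5, 0], [0, 0, 0, 0, 0, -0.5, 0], [0, 0, 0, 0, 0, -0.4, 0], [0, 0, 0, 0, 0, 0, 0], [0, 0, 0, 0, 0, 0, 0]]]}}

```text
time_s: 10.73
eef_pos: [635.1, -162.3, 197.4]
ee_rot: [[-0.046, 0.999, 0.002], [0.999, 0.046, -0.001], [-0.001, 0.002, -1.0]]
force: [0.1, -0.6, -1.1]
finger_gap: 1.0
finger_force: 0.0
```

```bash
python3 go.py 455.7 78.9 200
python3 - <<'E'
from h import *
c=r.capture("wrist");cv2.imwrite("pics/w3.png",c["image"][:,:,::-1])
E
```

```text
shift [ 6.23  -4.203 -0.078] turn [ 0.023  0.006 -0.008] pos [ 635.1 -162.3  197.4] F [ 0.1 -0.6 -1.1] gap 1.0 t 10.7333 q [ 0.07  0.59  0.25  1.48 -0.15  1.09  0.4 ]
```

View pics/w3.png

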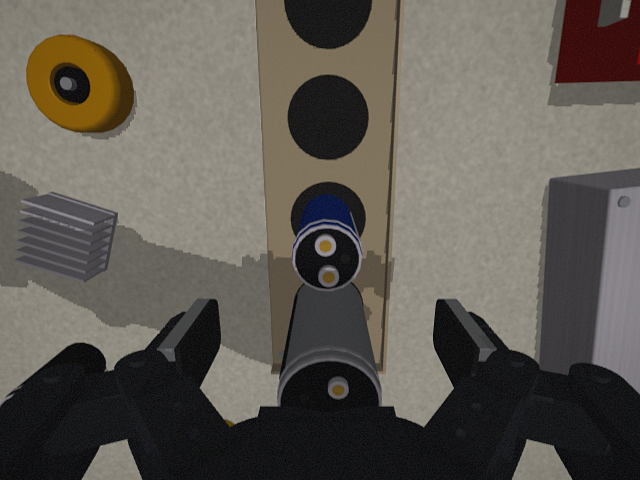

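Blue stands on p. Moving over orange.

>>> {"api": "move_arm", "payload": {"moves": [[[0, 0, 0, 0.25, -0.17, 0, 0], [0, 0, 0, 0.52, -0.35, 0, 0], [0, 0, 0, 0.52, -0.35, 0, 0], [0, 0, 0, 0.52, -0.35, 0, 0], [0, 0, 0, 0.52, -0.35, 0, 0], [0, 0, 0, 0.52, -0.35, 0, 0], [0, 0, 0, 0.52, -0.35, 0, 0], [0, 0, 0, 0.52, -0.35, 0, 0], [0, 0, 0, 0.52, -0.35, 0, 0], [0, 0, 0, 0.52, -0.35, 0, 0], [0, 0, 0, 0.52, -0.35, 0, 0], [0, 0, 0, 0.52, -0.35, 0, 0], [0, 0, 0, 0.26, -0.18, 0, 0], [0, 0, 0, 0, 0, 0, 0], [0, 0, 0, 0, 0, 0, 0], [0, 0, 0, 0, 0, 0, 0]]]}}

```text
time_s: 12.12
eef_pos: [455.6, 78.4, 195.7]
ee_rot: [[-0.046, 0.999, -0.0], [0.999, 0.046, -0.001], [-0.001, -0.0, -1.0]]
force: [0.4, -0.4, 0.2]
finger_gap: 0.999
finger_force: 0.0
```

```bash
python3 go.py 455.7 78.9 60
```

```text
shift [0.016 0.004 3.393] turn [-0.003  0.007 -0.014] pos [455.6  78.4 195.7] F [ 0.4 -0.4  0.2] gap 0.999 t 12.1167 q [-0.4   0.31  0.24  1.98 -0.09  0.86 -0.07]
```

>>> {"api": "move_arm", "payload": {"moves": [[[0, 0, 0, 0.01, 0, 0.3, 0], [0, 0, 0, 0, 0, 0.5, 0], [0, 0, 0, 0, 0, 0.5, 0], [0, 0, 0, 0, 0, 0.5, 0], [0, 0, 0, 0, 0, 0.5, 0], [0, 0, 0, 0, 0, 0.5, 0], [0, 0, 0, 0, 0, 0.4, 0], [0, 0, 0, 0, 0, 0.2, 0], [0, 0, 0, 0, 0, 0, 0], [0, 0, 0, 0, 0, 0, 0]]]}}

```text
time_s: 12.95
eef_pos: [455.6, 78.8, 60.0]
ee_rot: [[-0.045, 0.999, -0.001], [0.999, 0.045, -0.001], [-0.001, -0.001, -1.0]]
force: [-0.1, 0.1, 0.1]
finger_gap: 0.999
finger_force: 0.0
```

>>> {"api": "move_arm", "payload": {"moves": [[[0, 0, 0, 0, 0, 0, 0.15], [0, 0, 0, 0, 0, 0, 0.3], [0, 0, 0, 0, 0, 0, 0.4], [0, 0, 0, 0, 0, 0, 0.5], [0, 0, 0, 0, 0, 0, 0.6], [0, 0, 0, 0, 0, 0, 0.8], [0, 0, 0, 0, 0, 0, 1], [0, 0, 0, 0, 0, 0, 1], [0, 0, 0, 0, 0, 0, 1], [0, 0, 0, 0, 0, 0, 1], [0, 0, 0, 0, 0, 0, 1]]]}}

```text
time_s: 13.87
eef_pos: [456.2, 79.6, 61.1]
ee_rot: [[-0.046, 0.999, 0.002], [0.999, 0.046, 0.0], [0.0, 0.002, -1.0]]
force: [0.8, 0.6, 5.4]
finger_gap: 0.599
finger_force: 40.5
```

>>> {"api": "move_arm", "payload": {"moves": [[[0, 0, 0, 0, 0, -0.1, 1], [0, 0, 0, 0, 0, -0.25, 1], [0, 0, 0, 0, 0, -0.4, 1], [0, 0, 0, 0, 0, -0.5, 1], [0, 0, 0, 0, 0, -0.5, 1], [0, 0, 0, 0, 0, -0.5, 1], [0, 0, 0, 0, 0, -0.5, 1], [0, 0, 0, 0, 0, -0.4, 1], [0, 0, 0, 0, 0, -0.2, 1], [0, 0, 0, 0, 0, 0, 1], [0, 0, 0, 0, 0, 0, 1]]]}}

```text
time_s: 14.78
eef_pos: [455.0, 79.6, 193.9]
ee_rot: [[-0.046, 0.999, 0.0], [0.999, 0.046, 0.0], [0.0, 0.0, -1.0]]
force: [0.4, -0.3, -2.3]
finger_gap: 0.6
finger_force: 42.3
```

```bash
python3 go.py 630.8 -78.8 190
```

```text
shift [-4.16   4.206  0.097] turn [ 0.    -0.001 -0.005] pos [455.   79.6 193.9] F [ 0.4 -0.3 -2.3] gap 0.6 t 14.7833 q [-0.41  0.31  0.24  1.98 -0.1   0.86 -0.07]
```

>>> {"api": "move_arm", "payload": {"moves": [[[0, 0, 0, -0.23, 0.23, 0, 1], [0, 0, 0, -0.46, 0.465, 0, 1], [0, 0, 0, -0.46, 0.465, 0, 1], [0, 0, 0, -0.46, 0.465, 0, 1], [0, 0, 0, -0.46, 0.465, 0, 1], [0, 0, 0, -0.46, 0.465, 0, 1], [0, 0, 0, -0.46, 0.465, 0, 1], [0, 0, 0, -0.46, 0.465, 0, 1], [0, 0, 0, -0.46, 0.465, 0, 1], [0, 0, 0, -0.25, 0.25, 0, 1], [0, 0, 0, 0, 0, 0, 1], [0, 0, 0, 0, 0, 0, 1], [0, 0, 0, 0, 0, 0, 1]]]}}

```text
time_s: 15.87
eef_pos: [629.7, -78.1, 192.5]
ee_rot: [[-0.047, 0.999, -0.003], [0.999, 0.047, 0.001], [0.001, -0.003, -1.0]]
force: [-0.7, -0.1, -2.6]
finger_gap: 0.599
finger_force: 42.4
```

```bash
python3 go.py 630.8 -78.8 83.5
```

```text
shift [-0.022  0.035  2.725] turn [-0.029 -0.01  -0.004] pos [629.7 -78.1 192.5] F [-0.7 -0.1 -2.6] gap 0.599 t 15.8667 q [-0.06  0.57  0.25  1.54 -0.15  1.05  0.27]
```

>>> {"api": "move_arm", "payload": {"moves": [[[0, 0, 0, -0.01, 0.01, 0.2, 1], [0, 0, 0, 0, 0, 0.4, 1], [0, 0, 0, 0, 0, 0.45, 1], [0, 0, 0, 0, 0, 0.45, 1], [0, 0, 0, 0, 0, 0.4, 1], [0, 0, 0, 0, 0, 0.3, 1], [0, 0, 0, 0, 0, 0.2, 1], [0, 0, 0, 0, 0, 0.1, 1], [0, 0, 0, 0, 0, 0.05, 1], [0, 0, 0, 0, 0, 0, 1], [0, 0, 0, 0, 0, 0, 1], [0, 0, 0, 0, 0, 0, 1]]]}}

```text
time_s: 16.87
eef_pos: [631.7, -79.4, 92.9]
ee_rot: [[-0.046, 0.999, 0.001], [0.999, 0.046, -0.0], [-0.0, 0.001, -1.0]]
force: [0.2, -0.0, -1.8]
finger_gap: 0.6
finger_force: 42.4
```

```bash
python3 go.py 630.8 -78.8 83.5
```

```text
shift [ 0.016 -0.022  0.235] turn [ 0.013  0.002 -0.008] pos [631.7 -79.4  92.9] F [ 0.2 -0.  -1.8] gap 0.6 t 16.8667 q [-0.04  0.67  0.22  1.65 -0.18  0.84  0.3 ]
```

>>> {"api": "move_arm", "payload": {"moves": [[[0, 0, 0, 0.01, -0.015, 0.06, 1], [0, 0, 0, 0, 0, 0.06, 1], [0, 0, 0, 0, 0, 0.04, 1], [0, 0, 0, 0, 0, 0.03, 1], [0, 0, 0, 0, 0, 0.02, 1], [0, 0, 0, 0, 0, 0, 1], [0, 0, 0, 0, 0, 0, 1]]]}}

```text
time_s: 17.45
eef_pos: [630.6, -79.0, 83.6]
ee_rot: [[-0.046, 0.999, -0.0], [0.999, 0.046, -0.0], [-0.0, -0.0, -1.0]]
force: [0.2, -0.1, -2.3]
finger_gap: 0.602
finger_force: 42.4
```

>>> {"api": "move_arm", "payload": {"moves": [[[0, 0, 0, 0, 0, 0.02, 1], [0, 0, 0, 0, 0, 0, 1], [0, 0, 0, 0, 0, 0, 1]]]}}

```text
time_s: 17.7
eef_pos: [630.8, -79.0, 83.2]
ee_rot: [[-0.046, 0.999, 0.0], [0.999, 0.046, -0.0], [-0.0, 0.0, -1.0]]
force: [-0.9, -0.7, 0.9]
finger_gap: 0.595
finger_force: 42.5
```

Contact felt. Releasing and rising.

>>> {"api": "move_arm", "payload": {"moves": [[[0, 0, 0, 0, 0, 0.01, 0.4], [0, 0, 0, 0, 0, 0, 0.33], [0, 0, 0, 0, 0, 0, 0.25], [0, 0, 0, 0, 0, 0, 0.15], [0, 0, 0, 0, 0, 0, 0], [0, 0, 0, 0, 0, 0, 0], [0, 0, 0, 0, 0, 0, 0], [0, 0, 0, 0, 0, 0, 0], [0, 0, 0, 0, 0, -0.2, 0], [0, 0, 0, 0, 0, -0.4, 0], [0, 0, 0, 0, 0, -0.5, 0], [0, 0, 0, 0, 0, -0.5, 0], [0, 0, 0, 0, 0, -0.5, 0], [0, 0, 0, 0, 0, -0.5, 0], [0, 0, 0, 0, 0, -0.2, 0], [0, 0, 0, 0, 0, 0, 0], [0, 0, 0, 0, 0, 0, 0]]]}}

```text
time_s: 19.12
eef_pos: [630.5, -78.9, 194.4]
ee_rot: [[-0.046, 0.999, 0.0], [0.999, 0.046, 0.0], [0.0, 0.0, -1.0]]
force: [-1.0, -0.3, -0.5]
finger_gap: 0.998
finger_force: 0.0
```

```bash
python3 go.py 385.0 -331.8 190
```

```text
shift [-6.033 -6.424  0.107] turn [ 0.003 -0.001 -0.008] pos [630.5 -78.9 194.4] F [-1.  -0.3 -0.5] gap 0.998 t 19.1167 q [-0.06  0.57  0.25  1.54 -0.15  1.05  0.27]
```

>>> {"api": "move_arm", "payload": {"moves": [[[0, 0, 0, -0.25, -0.27, 0, 0], [0, 0, 0, -0.5, -0.53, 0, 0], [0, 0, 0, -0.5, -0.53, 0, 0], [0, 0, 0, -0.5, -0.53, 0, 0], [0, 0, 0, -0.5, -0.53, 0, 0], [0, 0, 0, -0.5, -0.53, 0, 0], [0, 0, 0, -0.5, -0.53, 0, 0], [0, 0, 0, -0.5, -0.53, 0, 0], [0, 0, 0, -0.5, -0.53, 0, 0], [0, 0, 0, -0.5, -0.53, 0, 0], [0, 0, 0, -0.5, -0.53, 0, 0], [0, 0, 0, -0.5, -0.53, 0, 0], [0, 0, 0, -0.28, -0.32, 0, 0], [0, 0, 0, 0, 0, 0, 0], [0, 0, 0, 0, 0, 0, 0], [0, 0, 0, 0, 0, 0, 0]]]}}

```text
time_s: 20.45
eef_pos: [385.5, -330.8, 193.6]
ee_rot: [[-0.047, 0.999, -0.001], [0.999, 0.047, 0.001], [0.001, -0.001, -1.0]]
force: [0.2, -0.7, -0.4]
finger_gap: 0.999
finger_force: 0.0
```

```bash
python3 go.py 385.0 -331.8 52
python3 - <<'E'
from h import *
c=r.capture("wrist");im=c["image"][:,:,::-1].copy();K,E=c["camera_matrix"],c["extrinsics"]
q=np.linalg.inv(E)@np.r_[385,-331.8,80,1];u=(K@q[:3]/q[2])[:2];print(u)
x,y=int(u[0])-60,int(u[1])-60
cv2.imwrite("pics/w4.png",cv2.resize(im[y:y+120,x:x+120],None,fx=4,fy=4));print(x,y,K[0,0],q[2])
E
```

```text
shift [-0.03  -0.01   3.539] turn [-0.009 -0.014 -0.002] pos [ 385.5 -330.8  193.6] F [ 0.2 -0.7 -0.4] gap 0.999 t 20.45 q [ 0.45  0.38  0.29  1.88 -0.14  0.9   0.86]
[327.0870964  239.19906037]
267 179 361.54013128790547 258.0359773175474
```

View pics/w4.png

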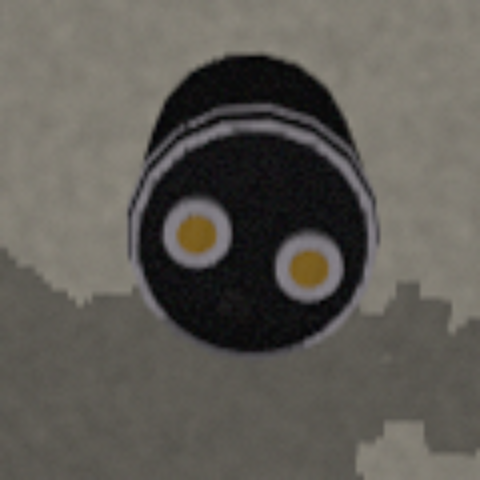

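Black's top centre is at crop (255,237) → (330.8,238.3). That is about 2.5 mm further in +x than I assumed, so I'm correcting for it.

>>> {"api": "move_arm", "payload": {"moves": [[[0, 0, 0, -0.01, 0.04, 0.3, 0], [0, 0, 0, 0, 0, 0.5, 0], [0, 0, 0, 0, 0, 0.5, 0], [0, 0, 0, 0, 0, 0.5, 0], [0, 0, 0, 0, 0, 0.5, 0], [0, 0, 0, 0, 0, 0.5, 0], [0, 0, 0, 0, 0, 0.4, 0], [0, 0, 0, 0, 0, 0.34, 0], [0, 0, 0, 0, 0, 0, 0], [0, 0, 0, 0, 0, 0, 0]]]}}

```text
time_s: 21.33
eef_pos: [387.2, -331.0, 52.3]
ee_rot: [[-0.048, 0.999, -0.001], [0.999, 0.048, 0.001], [0.002, -0.001, -1.0]]
force: [-0.1, -0.6, -0.7]
finger_gap: 1.0
finger_force: 0.0
```

>>> {"api": "move_arm", "payload": {"moves": [[[0, 0, 0, 0, 0, 0, 0.15], [0, 0, 0, 0, 0, 0, 0.3], [0, 0, 0, 0, 0, 0, 0.4], [0, 0, 0, 0, 0, 0, 0.5], [0, 0, 0, 0, 0, 0, 0.6], [0, 0, 0, 0, 0, 0, 0.8], [0, 0, 0, 0, 0, 0, 1], [0, 0, 0, 0, 0, 0, 1], [0, 0, 0, 0, 0, 0, 1], [0, 0, 0, 0, 0, 0, 1], [0, 0, 0, 0, 0, 0, 1]]]}}

```text
time_s: 22.25
eef_pos: [387.4, -332.3, 53.9]
ee_rot: [[-0.046, 0.999, 0.002], [0.999, 0.046, -0.001], [-0.001, 0.001, -1.0]]
force: [0.5, 1.3, 4.9]
finger_gap: 0.532
finger_force: 40.0
```

>>> {"api": "move_arm", "payload": {"moves": [[[0, 0, 0, 0, 0, -0.1, 1], [0, 0, 0, 0, 0, -0.25, 1], [0, 0, 0, 0, 0, -0.4, 1], [0, 0, 0, 0, 0, -0.5, 1], [0, 0, 0, 0, 0, -0.5, 1], [0, 0, 0, 0, 0, -0.5, 1], [0, 0, 0, 0, 0, -0.5, 1], [0, 0, 0, 0, 0, -0.5, 1], [0, 0, 0, 0, 0, -0.5, 1], [0, 0, 0, 0, 0, -0.2, 1], [0, 0, 0, 0, 0, 0, 1], [0, 0, 0, 0, 0, 0, 1]]]}}

```text
time_s: 23.25
eef_pos: [386.7, -331.8, 210.8]
ee_rot: [[-0.046, 0.999, 0.0], [0.999, 0.046, -0.0], [-0.0, 0.0, -1.0]]
force: [-0.3, -1.0, -2.6]
finger_gap: 0.526
finger_force: 41.4
```

```bash
python3 go.py 480 5 210;python3 go.py 626.8 5 210
```

```text
shift [8.304 2.721 0.021] turn [ 0.003  0.001 -0.007] pos [ 386.7 -331.8  210.8] F [-0.3 -1.  -2.6] gap 0.526 t 23.25 q [ 0.44  0.37  0.3   1.85 -0.13  0.95  0.85]
shift [8.134 6.387 0.022] turn [ 0.003  0.001 -0.007] pos [ 386.7 -331.8  210.8] F [-0.3 -1.  -2.6] gap 0.526 t 23.25 q [ 0.44  0.37  0.3   1.85 -0.13  0.95  0.85]
```

>>> {"api": "move_arm", "payload": {"moves": [[[0, 0, 0, 0.3, 0.24, 0, 1], [0, 0, 0, 0.6, 0.47, 0, 1], [0, 0, 0, 0.6, 0.47, 0, 1], [0, 0, 0, 0.6, 0.47, 0, 1], [0, 0, 0, 0.6, 0.47, 0, 1], [0, 0, 0, 0.6, 0.47, 0, 1], [0, 0, 0, 0.6, 0.47, 0, 1], [0, 0, 0, 0.6, 0.47, 0, 1], [0, 0, 0, 0.6, 0.47, 0, 1], [0, 0, 0, 0.6, 0.47, 0, 1], [0, 0, 0, 0.6, 0.47, 0, 1], [0, 0, 0, 0.6, 0.47, 0, 1], [0, 0, 0, 0.6, 0.47, 0, 1], [0, 0, 0, 0.44, 0.36, 0, 1], [0, 0, 0, 0.19, 0.15, 0, 1], [0, 0, 0, 0, 0, 0, 1], [0, 0, 0, 0, 0, 0, 1], [0, 0, 0, 0, 0, 0, 1]]]}}

```text
time_s: 24.75
eef_pos: [626.0, 2.4, 210.2]
ee_rot: [[-0.044, 0.999, -0.002], [0.999, 0.044, -0.001], [-0.001, -0.002, -1.0]]
force: [-0.3, -0.8, -1.8]
finger_gap: 0.528
finger_force: 41.4
```

```bash
python3 go.py 626.8 5 75.5
```

```text
shift [0.069 0.028 3.368] turn [-0.018  0.013 -0.03 ] pos [626.    2.4 210.2] F [-0.3 -0.8 -1.8] gap 0.528 t 24.75 q [-0.18  0.54  0.23  1.54 -0.13  1.08  0.12]
```

>>> {"api": "move_arm", "payload": {"moves": [[[0, 0, 0, 0.03, 0.01, 0.2, 1], [0, 0, 0, 0, 0, 0.4, 1], [0, 0, 0, 0, 0, 0.5, 1], [0, 0, 0, 0, 0, 0.5, 1], [0, 0, 0, 0, 0, 0.5, 1], [0, 0, 0, 0, 0, 0.4, 1], [0, 0, 0, 0, 0, 0.3, 1], [0, 0, 0, 0, 0, 0.2, 1], [0, 0, 0, 0, 0, 0.1, 1], [0, 0, 0, 0, 0, 0.05, 1], [0, 0, 0, 0, 0, 0, 1], [0, 0, 0, 0, 0, 0, 1], [0, 0, 0, 0, 0, 0, 1]]]}}

```text
time_s: 25.83
eef_pos: [628.0, 5.7, 85.7]
ee_rot: [[-0.046, 0.999, 0.001], [0.999, 0.046, 0.0], [-0.0, 0.001, -1.0]]
force: [-1.9, -0.4, -2.6]
finger_gap: 0.525
finger_force: 41.4
```

```bash
python3 go.py 626.8 5 75.5
```

```text
shift [-0.016 -0.031  0.255] turn [ 0.014  0.001 -0.009] pos [628.    5.7  85.7] F [-1.9 -0.4 -2.6] gap 0.525 t 25.8333 q [-0.17  0.67  0.2   1.68 -0.17  0.81  0.15]
```

>>> {"api": "move_arm", "payload": {"moves": [[[0, 0, 0, -0.01, -0.025, 0.06, 1], [0, 0, 0, 0, 0, 0.06, 1], [0, 0, 0, 0, 0, 0.05, 1], [0, 0, 0, 0, 0, 0.03, 1], [0, 0, 0, 0, 0, 0.02, 1], [0, 0, 0, 0, 0, 0, 1], [0, 0, 0, 0, 0, 0, 1]]]}}

```text
time_s: 26.42
eef_pos: [626.6, 5.4, 76.0]
ee_rot: [[-0.046, 0.999, 0.0], [0.999, 0.046, -0.0], [-0.0, 0.0, -1.0]]
force: [-0.7, 0.2, -2.7]
finger_gap: 0.527
finger_force: 41.4
```

>>> {"api": "move_arm", "payload": {"moves": [[[0, 0, 0, 0, 0, 0.015, 1], [0, 0, 0, 0, 0, 0, 1], [0, 0, 0, 0, 0, 0, 1]]]}}

```text
time_s: 26.67
eef_pos: [626.6, 5.4, 75.9]
ee_rot: [[-0.046, 0.999, 0.0], [0.999, 0.046, 0.0], [0.0, 0.0, -1.0]]
force: [-1.2, 0.0, 3.1]
finger_gap: 0.529
finger_force: 41.9
```

Contact. Releasing and rising.

>>> {"api": "move_arm", "payload": {"moves": [[[0, 0, 0, 0, 0, 0, 0.45], [0, 0, 0, 0, 0, 0, 0.4], [0, 0, 0, 0, 0, 0, 0.3], [0, 0, 0, 0, 0, 0, 0.15], [0, 0, 0, 0, 0, 0, 0], [0, 0, 0, 0, 0, 0, 0], [0, 0, 0, 0, 0, 0, 0], [0, 0, 0, 0, 0, 0, 0], [0, 0, 0, 0, 0, -0.2, 0], [0, 0, 0, 0, 0, -0.4, 0], [0, 0, 0, 0, 0, -0.5, 0], [0, 0, 0, 0, 0, -0.5, 0], [0, 0, 0, 0, 0, -0.5, 0], [0, 0, 0, 0, 0, -0.5, 0], [0, 0, 0, 0, 0, -0.2, 0], [0, 0, 0, 0, 0, 0, 0], [0, 0, 0, 0, 0, 0, 0]]]}}

```text
time_s: 28.08
eef_pos: [626.4, 5.5, 187.4]
ee_rot: [[-0.046, 0.999, 0.0], [0.999, 0.046, 0.0], [0.0, 0.0, -1.0]]
force: [0.7, -0.3, -0.7]
finger_gap: 1.0
finger_force: 0.0
```

```bash
python3 go.py 406 196.4 190
```

```text
shift [ 5.023 -5.283 -0.066] turn [ 0.003 -0.001 -0.007] pos [626.4   5.5 187.4] F [ 0.7 -0.3 -0.7] gap 1.0 t 28.0833 q [-0.18  0.56  0.23  1.58 -0.14  1.02  0.13]
```

>>> {"api": "move_arm", "payload": {"moves": [[[0, 0, 0, 0.25, -0.27, 0, 0], [0, 0, 0, 0.5, -0.525, 0, 0], [0, 0, 0, 0.5, -0.525, 0, 0], [0, 0, 0, 0.5, -0.525, 0, 0], [0, 0, 0, 0.5, -0.525, 0, 0], [0, 0, 0, 0.5, -0.525, 0, 0], [0, 0, 0, 0.5, -0.525, 0, 0], [0, 0, 0, 0.5, -0.525, 0, 0], [0, 0, 0, 0.5, -0.525, 0, 0], [0, 0, 0, 0.5, -0.525, 0, 0], [0, 0, 0, 0.27, -0.29, 0, 0], [0, 0, 0, 0, 0, 0, 0], [0, 0, 0, 0, 0, 0, 0], [0, 0, 0, 0, 0, 0, 0]]]}}

```text
time_s: 29.25
eef_pos: [406.3, 195.5, 186.9]
ee_rot: [[-0.046, 0.999, -0.001], [0.999, 0.046, -0.001], [-0.001, -0.001, -1.0]]
force: [0.5, -0.1, 0.5]
finger_gap: 0.999
finger_force: 0.0
```

```bash
python3 go.py 406 196.4 38
python3 - <<'E'
from h import *
c=r.capture("wrist");im=c["image"][:,:,::-1].copy();K,E=c["camera_matrix"],c["extrinsics"]
q=np.linalg.inv(E)@np.r_[406,196.4,64,1];u=(K@q[:3]/q[2])[:2];print(u)
x,y=int(u[0])-60,int(u[1])-60
cv2.imwrite("pics/w5.png",cv2.resize(im[y:y+120,x:x+120],None,fx=4,fy=4));print(x,y,K[0,0],q[2])
E
```

```text
shift [ 0.026 -0.005  3.722] turn [-0.006  0.009 -0.013] pos [406.3 195.5 186.9] F [ 0.5 -0.1  0.5] gap 0.999 t 29.25 q [-0.66  0.3   0.21  2.02 -0.08  0.83 -0.36]
[327.39201993 232.84745432]
267 172 361.54013128790547 266.36380818804724
```

View pics/w5.png

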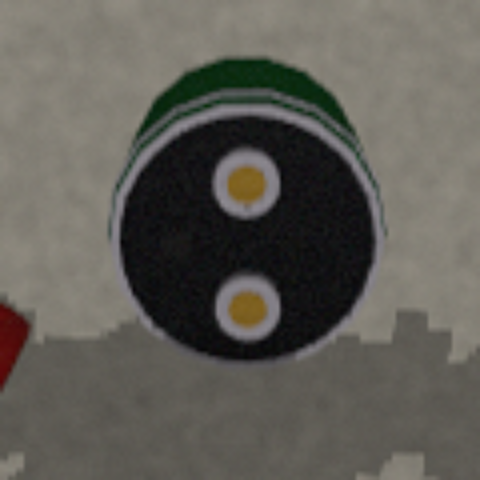

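Green's top is at (329,231), about 1.5 mm off the prediction. Applying that small correction and descending.

>>> {"api": "move_arm", "payload": {"moves": [[[0, 0, 0, 0.05, 0.015, 0.3, 0], [0, 0, 0, 0, 0, 0.5, 0], [0, 0, 0, 0, 0, 0.5, 0], [0, 0, 0, 0, 0, 0.5, 0], [0, 0, 0, 0, 0, 0.5, 0], [0, 0, 0, 0, 0, 0.5, 0], [0, 0, 0, 0, 0, 0.5, 0], [0, 0, 0, 0, 0, 0.3, 0], [0, 0, 0, 0, 0, 0.12, 0], [0, 0, 0, 0, 0, 0, 0], [0, 0, 0, 0, 0, 0, 0]]]}}

```text
time_s: 30.22
eef_pos: [407.1, 197.6, 38.7]
ee_rot: [[-0.045, 0.999, -0.0], [0.999, 0.045, -0.0], [-0.0, -0.0, -1.0]]
force: [0.9, -0.0, -0.2]
finger_gap: 1.004
finger_force: 0.0
```

>>> {"api": "move_arm", "payload": {"moves": [[[0, 0, 0, 0, 0, 0, 0.15], [0, 0, 0, 0, 0, 0, 0.3], [0, 0, 0, 0, 0, 0, 0.4], [0, 0, 0, 0, 0, 0, 0.5], [0, 0, 0, 0, 0, 0, 0.6], [0, 0, 0, 0, 0, 0, 0.8], [0, 0, 0, 0, 0, 0, 1], [0, 0, 0, 0, 0, 0, 1], [0, 0, 0, 0, 0, 0, 1], [0, 0, 0, 0, 0, 0, 1], [0, 0, 0, 0, 0, 0, 1]]]}}

```text
time_s: 31.13
eef_pos: [407.1, 198.4, 39.6]
ee_rot: [[-0.046, 0.999, 0.001], [0.999, 0.046, 0.001], [0.001, 0.002, -1.0]]
force: [-0.8, -0.6, 7.1]
finger_gap: 0.6
finger_force: 40.6
```

>>> {"api": "move_arm", "payload": {"moves": [[[0, 0, 0, 0, 0, -0.1, 1], [0, 0, 0, 0, 0, -0.25, 1], [0, 0, 0, 0, 0, -0.4, 1], [0, 0, 0, 0, 0, -0.5, 1], [0, 0, 0, 0, 0, -0.5, 1], [0, 0, 0, 0, 0, -0.5, 1], [0, 0, 0, 0, 0, -0.5, 1], [0, 0, 0, 0, 0, -0.4, 1], [0, 0, 0, 0, 0, -0.2, 1], [0, 0, 0, 0, 0, 0, 1], [0, 0, 0, 0, 0, 0, 1]]]}}

```text
time_s: 32.05
eef_pos: [406.4, 198.3, 172.6]
ee_rot: [[-0.046, 0.999, 0.0], [0.999, 0.046, 0.0], [0.0, 0.0, -1.0]]
force: [0.1, 0.1, -2.2]
finger_gap: 0.597
finger_force: 42.0
```

```bash
python3 go.py 622.9 89 170
```

```text
shift [-2.98   5.281  0.065] turn [ 0.002 -0.003 -0.006] pos [406.4 198.3 172.6] F [ 0.1  0.1 -2.2] gap 0.597 t 32.05 q [-0.67  0.32  0.21  2.04 -0.1   0.79 -0.35]
```

>>> {"api": "move_arm", "payload": {"moves": [[[0, 0, 0, -0.14, 0.26, 0, 1], [0, 0, 0, -0.28, 0.49, 0, 1], [0, 0, 0, -0.28, 0.49, 0, 1], [0, 0, 0, -0.28, 0.49, 0, 1], [0, 0, 0, -0.28, 0.49, 0, 1], [0, 0, 0, -0.28, 0.49, 0, 1], [0, 0, 0, -0.28, 0.49, 0, 1], [0, 0, 0, -0.28, 0.49, 0, 1], [0, 0, 0, -0.28, 0.49, 0, 1], [0, 0, 0, -0.28, 0.49, 0, 1], [0, 0, 0, -0.22, 0.4, 0, 1], [0, 0, 0, -0.1, 0.2, 0, 1], [0, 0, 0, 0, 0, 0, 1], [0, 0, 0, 0, 0, 0, 1], [0, 0, 0, 0, 0, 0, 1]]]}}

```text
time_s: 33.3
eef_pos: [621.5, 89.7, 172.0]
ee_rot: [[-0.047, 0.999, -0.002], [0.999, 0.047, 0.0], [0.001, -0.002, -1.0]]
force: [-0.6, 0.4, -2.0]
finger_gap: 0.599
finger_force: 42.1
```

```bash
python3 go.py 622.9 89 62
```

```text
shift [-0.02   0.04   2.749] turn [-0.019 -0.005  0.   ] pos [621.5  89.7 172. ] F [-0.6  0.4 -2. ] gap 0.599 t 33.3 q [-0.31  0.57  0.21  1.59 -0.14  1.   -0.01]
```

>>> {"api": "move_arm", "payload": {"moves": [[[0, 0, 0, -0.01, 0.01, 0.2, 1], [0, 0, 0, 0, 0, 0.4, 1], [0, 0, 0, 0, 0, 0.45, 1], [0, 0, 0, 0, 0, 0.45, 1], [0, 0, 0, 0, 0, 0.4, 1], [0, 0, 0, 0, 0, 0.3, 1], [0, 0, 0, 0, 0, 0.2, 1], [0, 0, 0, 0, 0, 0.1, 1], [0, 0, 0, 0, 0, 0.05, 1], [0, 0, 0, 0, 0, 0, 1], [0, 0, 0, 0, 0, 0, 1], [0, 0, 0, 0, 0, 0, 1]]]}}

```text
time_s: 34.3
eef_pos: [623.6, 88.5, 71.5]
ee_rot: [[-0.046, 0.999, 0.001], [0.999, 0.046, 0.0], [0.0, 0.001, -1.0]]
force: [0.6, -0.2, -2.1]
finger_gap: 0.598
finger_force: 42.1
```

```bash
python3 go.py 622.9 89 62
```

```text
shift [ 0.013 -0.017  0.237] turn [ 0.013 -0.001 -0.008] pos [623.6  88.5  71.5] F [ 0.6 -0.2 -2.1] gap 0.598 t 34.3 q [-0.29  0.68  0.19  1.69 -0.17  0.78  0.02]
```

>>> {"api": "move_arm", "payload": {"moves": [[[0, 0, 0, 0.01, -0.015, 0.06, 1], [0, 0, 0, 0, 0, 0.06, 1], [0, 0, 0, 0, 0, 0.04, 1], [0, 0, 0, 0, 0, 0.03, 1], [0, 0, 0, 0, 0, 0.02, 1], [0, 0, 0, 0, 0, 0, 1], [0, 0, 0, 0, 0, 0, 1]]]}}

```text
time_s: 34.88
eef_pos: [622.5, 88.9, 62.2]
ee_rot: [[-0.046, 0.999, -0.0], [0.999, 0.046, -0.0], [-0.0, -0.0, -1.0]]
force: [-0.3, -0.0, -1.3]
finger_gap: 0.596
finger_force: 42.1
```

>>> {"api": "move_arm", "payload": {"moves": [[[0, 0, 0, 0, 0, 0.015, 1], [0, 0, 0, 0, 0, 0, 1], [0, 0, 0, 0, 0, 0, 1]]]}}

```text
time_s: 35.13
eef_pos: [622.6, 88.8, 61.8]
ee_rot: [[-0.046, 0.999, 0.0], [0.999, 0.046, -0.0], [-0.0, 0.0, -1.0]]
force: [0.9, -0.7, -1.0]
finger_gap: 0.593
finger_force: 42.2
```

>>> {"api": "move_arm", "payload": {"moves": [[[0, 0, 0, 0, 0, 0.015, 1], [0, 0, 0, 0, 0, 0, 1], [0, 0, 0, 0, 0, 0, 1]]]}}

```text
time_s: 35.38
eef_pos: [622.6, 88.8, 61.7]
ee_rot: [[-0.046, 0.999, 0.001], [0.999, 0.046, 0.0], [0.0, 0.001, -1.0]]
force: [-2.7, 0.3, 5.7]
finger_gap: 0.588
finger_force: 42.8
```

Contact. Releasing, rising, and pulling back toward the robot.

>>> {"api": "move_arm", "payload": {"moves": [[[0, 0, 0, 0, 0, 0, 0.4], [0, 0, 0, 0, 0, 0, 0.33], [0, 0, 0, 0, 0, 0, 0.25], [0, 0, 0, 0, 0, 0, 0.15], [0, 0, 0, 0, 0, 0, 0], [0, 0, 0, 0, 0, 0, 0], [0, 0, 0, 0, 0, 0, 0], [0, 0, 0, 0, 0, 0, 0], [0, 0, 0, 0, 0, -0.2, 0], [0, 0, 0, 0, 0, -0.4, 0], [0, 0, 0, 0, 0, -0.5, 0], [0, 0, 0, 0, 0, -0.5, 0], [0, 0, 0, 0, 0, -0.6, 0], [0, 0, 0, 0, 0, -0.6, 0], [0, 0, 0, 0, 0, -0.6, 0], [0, 0, 0, 0, 0, -0.6, 0], [0, 0, 0, 0, 0, -0.3, 0], [0, 0, 0, 0, 0, 0, 0]]]}}

```text
time_s: 36.88
eef_pos: [624.0, 88.8, 237.2]
ee_rot: [[-0.046, 0.999, 0.006], [0.999, 0.046, 0.001], [0.001, 0.006, -1.0]]
force: [0.4, 0.5, 0.9]
finger_gap: 1.001
finger_force: 0.0
```

>>> {"api": "move_arm", "payload": {"moves": [[[0, 0, 0, 0.3, -0.3, 0, 0], [0, 0, 0, 0.6, -0.6, 0, 0], [0, 0, 0, 0.6, -0.6, 0, 0], [0, 0, 0, 0.6, -0.6, 0, 0], [0, 0, 0, 0.6, -0.6, 0, 0], [0, 0, 0, 0.6, -0.6, 0, 0], [0, 0, 0, 0.6, -0.4, 0, 0], [0, 0, 0, 0.6, 0, 0, 0], [0, 0, 0, 0.6, 0, 0, 0], [0, 0, 0, 0.3, 0, 0, 0], [0, 0, 0, 0, 0, 0, 0], [0, 0, 0, 0, 0, 0, 0]]]}}

```text
time_s: 37.88
eef_pos: [464.5, 297.2, 232.4]
ee_rot: [[-0.047, 0.999, -0.001], [0.999, 0.047, -0.001], [-0.001, -0.001, -1.0]]
force: [0.8, -0.1, 0.4]
finger_gap: 1.0
finger_force: 0.0
```

Run:
```python
from h import *
c=r.capture("top");im=c["image"][:,:,::-1].copy()
iE=np.linalg.inv(c["extrinsics"])
for n,x,y,h in [("blue",634.8,-162.6,112),("or",630.9,-78.8,96),("blk",626.8,5,80),("gr",622.9,89,64),("grey",638.7,-246.4,130),("red",619,172.8,50)]:
    q=iE@[x,y,22+h,1];p=c["camera_matrix"]@q[:3]/q[2];print(n,p[:2].round(1))
a=cv2.resize(im[135:220,225:500],None,fx=2.9,fy=2.9,interpolation=cv2.INTER_CUBIC)
b=r.capture("scene")["image"][130:360,115:390,::-1]
b=cv2.resize(b,None,fx=1.5,fy=1.5);b=cv2.copyMakeBorder(b,0,0,0,a.shape[1]-b.shape[1],cv2.BORDER_CONSTANT)
cv2.imwrite("pics/f.png",np.vstack([a,b]))
```

```text
blue [428.8 162.5]
or [383.7 166.9]
blk [339.9 171.4]
gr [297.4 175.6]
grey [475.6 157.6]
red [256.2 179.5]
```

View pics/f.png

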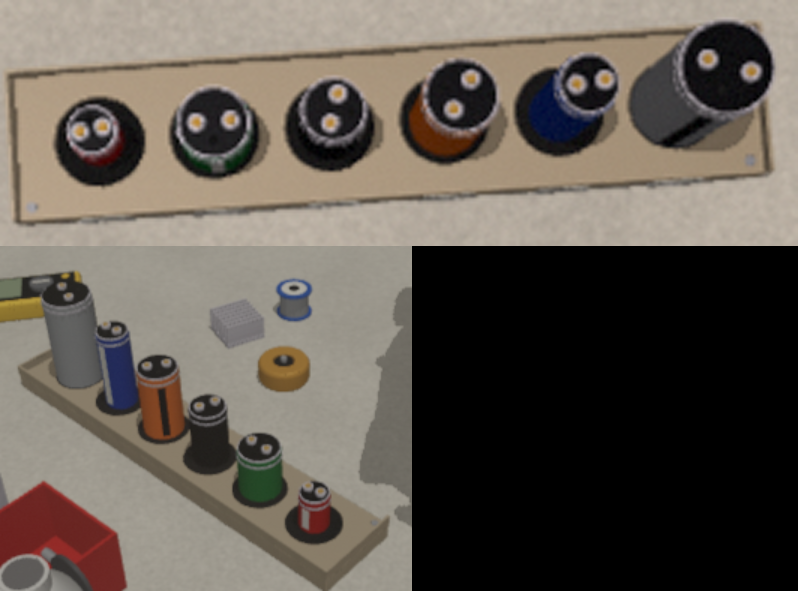

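Run:
```python
from h import *
c=r.capture("top");im=c["image"][:,:,::-1]
t=[]
for u,v in [(428,163),(384,168),(340,172),(298,177)]:
    t.append(cv2.resize(im[v-20:v+20,u-20:u+20],None,fx=7,fy=7,interpolation=cv2.INTER_CUBIC))
cv2.imwrite("pics/g.png",np.vstack([np.hstack(t[:2]),np.hstack(t[2:])]))
```

```text
(no output)
```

View pics/g.png

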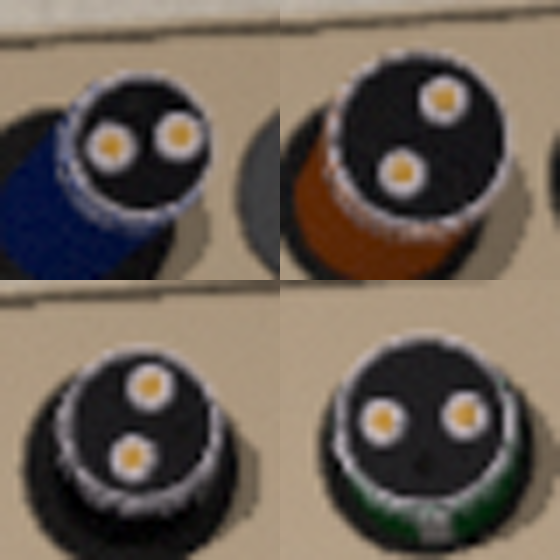

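All four tops are within about 1 px (2 mm) of where they should be, and all stand upright. Handing in.

```bash
python3 -c "
from bench import r
print(r.hand_in())"
```

```text
the job is handed in; nothing more can be done
None
```

The four capacitors stand upright on their marks in the order blue, orange, black, green from the grey end to the red, each within about 2–3 mm of its mark's centre by the final camera check; grey and red were not moved, and the job was handed in at about 38 s.

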